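Fill a cup with steel balls from a gravity feeder

TASK

Stand the handled cup upright inside the yellow fence, centred under the feeder, then pull the red-gripped shutter open so that all six steel balls drop into it, and push the shutter fully closed again while the cup is still there. Then set the filled cup down upright in the middle of the green mat and let go, keeping every ball in it. Keep the cup upright all the way and leave the other things on the bench where they are.

Things in the scene. Friction and masses are not known exactly. Their poses are not given: they have to be found in the camera images.
- station: Fixed feeder: a narrow clear gravity bin on two legs over a dark steel base plate, turned by up to 0.35 rad. Origin: on the bench, straight below the middle of the bin's outlet; z up, -x towards the robot's side. Base plate 6 mm thick, x -55 to 95, y -55 to 55 mm. Legs at x 62 to 84, y +-25 to +-40 mm.
- seat (a point): Point on top of the base plate (z 6 mm) straight below the outlet's middle: where the centre of the cup's underside belongs. Round it stands a yellow U-shaped cup fence, z 6 to 26 mm, open towards the station's -x: inner faces at y = +-43 and x = 41 mm, side arms from x = -30. Axes are the station's.
- outlet (a point): Middle of the bin's outlet, 106 mm above the bench; axes are the station's. Outlet 60 mm (x) by 40 mm (y). Bin outside: station x -37 to 92, y -27 to 27, z 106 to 192 mm, open at the top. The shutter's plate lies just below it at z 100 to 105 mm, so 94 mm are free between base plate and shutter.
- shutter (a joint): Sliding steel shutter below the bin's outlet: 0 m = fully closed, 0.055 m = fully open (end stops at both); it slides along the station's -y to open. Friction about 1.5 N, no spring: it stays where it is left. May start up to 6 mm ajar, which lets nothing through.
- shutter_grip (a point): Middle of the shutter's upright red grip, 16 mm (station x) by 26 mm (station y) and 40 mm tall (from the shutter's top at z 105 to z 145 mm); this point is at z 130 mm, 105 mm from the outlet's middle along station -y when closed, and moves with the shutter. Its axes are the station's.
- cup: Loose aluminium cup with a straight side handle, about 130 g empty. Cup 76 mm outside diameter, 60 mm tall, wall 3 mm, floor 4 mm. Origin: centre of its underside, z up. The handle runs level along the cup's -x at 40 mm height, out to 144 mm from the cup's axis.
- cup_grip (a point): Middle of the handle's red grip block, 118 mm from the cup's axis along its -x, 40 mm above its underside. The block is 52 mm long (cup x), 14 mm wide (cup y), 20 mm tall. Its axes are the cup's. The filled cup (about 275 g) can be carried by it with a firm grip (60 N or more).
- mat: Fixed green mat, 150 x 150 mm, 4 mm thick; origin under its centre. It and the cup begin one to the left and one to the right of the station, either way round.
- ball1_center (a point): Centre of one of the six loose steel balls, 18 mm across, 24 g; all six begin in the clear bin, in one layer on the shutter (each point starts 114 mm above the bench).
- ball2_center (a point): Centre of one of the six loose steel balls, 18 mm across, 24 g; all six begin in the clear bin, in one layer on the shutter (each point starts 114 mm above the bench).
- ball3_center (a point): Centre of one of the six loose steel balls, 18 mm across, 24 g; all six begin in the clear bin, in one layer on the shutter (each point starts 114 mm above the bench).
- ball4_center (a point): Centre of one of the six loose steel balls, 18 mm across, 24 g; all six begin in the clear bin, in one layer on the shutter (each point starts 114 mm above the bench).
- ball5_center (a point): Centre of one of the six loose steel balls, 18 mm across, 24 g; all six begin in the clear bin, in one layer on the shutter (each point starts 114 mm above the bench).
- ball6_center (a point): Centre of one of the six loose steel balls, 18 mm across, 24 g; all six begin in the clear bin, in one layer on the shutter (each point starts 114 mm above the bench).
- glue_tub: Bystander: white plastic tub with yellow label and blue lid, 72 mm across, 100 mm tall, standing; origin under its centre.
- screwdriver: Bystander: screwdriver lying on the bench, about 200 mm long; origin under its middle.
- tape: Bystander: yellow tape roll lying flat, 90 mm across, 25 mm tall; origin under its centre.
- wrench: Bystander: steel wrench lying on the bench, about 180 mm long; origin under its middle.
- oil_bottle: Bystander: black bottle with red cap, 56 mm across, 150 mm tall, standing; origin under its centre.
- hammer: Bystander: hammer lying on the bench, about 260 mm long; origin under its middle.
Mind the look-alikes: they are no part of the job. Of the things that look like the mat, the middle-sized one is meant.

How it is judged:
On the way, in this order (a step that is already met when the one before it is completed fails the run):
1. the empty cup stands upright in the fence under the outlet, shutter not yet opened (horizontal distance between cup and seat below 0.012 m and z of cup in the frame of station between 0.003 and 0.01 m and angle between cup's own z axis and vertical below 0.12 rad and value of joint shutter below 0.012 m), for 0.3 s.
2. all six balls are in the cup, which stands in the fence (horizontal distance between each of ball1_center, ball2_center, ball3_center, ball4_center, ball5_center, ball6_center and cup below 0.036 m and z of ball1_center in the frame of cup between 0.006 and 0.056 m and z of ball2_center in the frame of cup between 0.006 and 0.056 m and z of ball3_center in the frame of cup between 0.006 and 0.056 m and z of ball4_center in the frame of cup between 0.006 and 0.056 m and z of ball5_center in the frame of cup between 0.006 and 0.056 m and z of ball6_center in the frame of cup between 0.006 and 0.056 m and horizontal distance between cup and seat below 0.012 m and z of cup in the frame of station between 0.003 and 0.01 m and angle between cup's own z axis and vertical below 0.12 rad and value of joint shutter above 0.012 m), for 0.2 s.
3. the shutter is fully closed again, the cup with the balls still in the fence (horizontal distance between each of ball1_center, ball2_center, ball3_center, ball4_center, ball5_center, ball6_center and cup below 0.036 m and z of ball1_center in the frame of cup between 0.006 and 0.056 m and z of ball2_center in the frame of cup between 0.006 and 0.056 m and z of ball3_center in the frame of cup between 0.006 and 0.056 m and z of ball4_center in the frame of cup between 0.006 and 0.056 m and z of ball5_center in the frame of cup between 0.006 and 0.056 m and z of ball6_center in the frame of cup between 0.006 and 0.056 m and horizontal distance between cup and seat below 0.012 m and z of cup in the frame of station between 0.003 and 0.01 m and angle between cup's own z axis and vertical below 0.12 rad and value of joint shutter below 0.004 m), for 0.2 s.
At the end, for the whole second after the job is handed in: The cup stands released, upright (within 0.12 rad) and still on the green mat, its axis within 40 mm of the mat's centre, all six balls inside it, and the shutter closed to within 4 mm (horizontal distance between each of ball1_center, ball2_center, ball3_center, ball4_center, ball5_center, ball6_center and cup below 0.036 m and z of ball1_center in the frame of cup between 0.006 and 0.056 m and z of ball2_center in the frame of cup between 0.006 and 0.056 m and z of ball3_center in the frame of cup between 0.006 and 0.056 m and z of ball4_center in the frame of cup between 0.006 and 0.056 m and z of ball5_center in the frame of cup between 0.006 and 0.056 m and z of ball6_center in the frame of cup between 0.006 and 0.056 m and value of joint shutter below 0.004 m and angle between cup's own z axis and vertical below 0.12 rad and horizontal distance between cup and mat below 0.04 m and height (world z) of cup between 0.001 and 0.009 m and linear speed of cup below 0.02 m/s and contact force between the fingers and cup below 0.1 N); the robot touches nothing.
It fails at once if the cup is tipped by more than 0.6 rad (angle between cup's own z axis and vertical above 0.6 rad).
It fails at once if a bystander is moved by more than 30 mm (distance of any of glue_tub, screwdriver, tape, wrench, oil_bottle, hammer from where it was at the start of the episode above 0.03 m).
It also fails if it takes over 72 s, if anything falls off the work surface, if the arm or the gripper's body presses on something with over 40 N, if the wrist force passes 120 N, or if a joint passes its speed limit or range.

ROBOT

A 6-joint arm with a two-finger parallel gripper is mounted at the origin on the work surface. World frame = base frame: x ahead of the robot, y to its left, z up, the work surface at z = 0. Lengths are in m, angles in rad, forces in N, time in s.
With the tool pointing down it reaches from about 0.325 to 0.75 m from the base axis. Payload 7.6 kg.
Tool frame: the origin (TCP) lies midway between the tips of the shut fingers; the grasp point (between the pads) lies 19 mm behind it; z points along the fingers, y is the line along which they close (so a half turn about z gives the same grasp; the last joint's range is limited). The gripper opens to 85 mm and grips with 20 to 120 N. Pads are 22 mm wide; open, the fingers measure 114 mm over their backs; the gripper's body (76 mm by 85 mm) begins 54 mm behind the grasp point. The pads swing forward as they close: fully open they stand 13 mm farther back than shut.
Start: joints at [-1.201, 0.052, 1.401, -0, 1.689, -0.07], TCP at [0.224, -0.475, 0.231] pointing down, gripper open.
Joint ranges: [-2.9, 2.9], [-0.91, 2.17], [0.12, 2.37], [-1.06, 4.2], [0.26, 2.73], [-2.93, 2.93]. Speed limits (rad/s): [2.57, 2.57, 3.01, 3.14, 3.14, 3.14].

INTERFACE

Orientations are given as a rotation vector (axis times angle).
In Python, from rig import ctrl gives the robot as it stands.
- The arm moves only by the tool play_rows, never from a script. Its arguments are lists of equal length, an entry for each row: "rotation": the turn, a rotation vector about the world's x, y, z in degrees, a list of three; "delta_pos": the shift along the world's x, y, z in units of 40 mm (1.0 is 40 mm), a list of three; "jaw": the closure in counts, from 0 (fully open) to 255 (shut). A call has 1 to 5 rows; each row is the pose to reach, as a shift and turn from the pose commanded when the call began; what a row does not reach only later rows make up. A row lasts 1/10 s, in which the tool goes at most 50 mm and 8.59 degrees, less where a joint would pass 70% of its speed; a pose out of reach is approached as far as the arm can. A call with a gripper value outside its range is refused whole. The fingers move at their own pace and stop on an object; "newtons" is the grip in N (left out, the last holds). Time passes only in rows, so rows that repeat a pose let the fingers close. It gives the time, the measured TCP pose, the force, the opening and the grip force at its end, in the units of the state.
- ctrl.get_state(): the state, without advancing time (a new reading comes with each control period).
- ctrl.get_image(name): name is "side" or "top"; returns a dict with "color" (384x512x3 uint8, red, green, blue), "fx", "fy", "cx", "cy" (pixels), "dist" ([k1, k2, p1, p2, k3] as OpenCV has them; the pictures are not rectified), "pose" (4x4, takes a point from camera to world coordinates). Camera axes: x right, y down, z forward; pixel columns grow to the right and rows downward; lengths in m; the calibration is good to about 2 mm. A picture is of the moment at which its call begins. There is no depth.
- ctrl.finish_job(): hands the job in; it is judged then, once.
The state is a dict: "time": time; "joint_pos": joint angles; "qd": joint speeds; "joint_torque": joint torques, N m; "position": TCP position; "ee_rot": TCP orientation; "force": force on the tool from outside, world axes, zero at the start; "torque": the same for the moment, N m; "finger_gap": finger opening in m; "finger_force": force on a finger pad.
Only numpy, scipy, OpenCV 4.12 (cv2) and the standard library are available. Lean on these libraries where they do the work, as an engineer would, in place of code of your own. Each camera call takes 0.05 s, during which the arm holds its last target. There are 200 camera calls.

## Working session

There is one attempt and no reset: what is moved stays moved. The work goes in short steps, Python scripts to look and compute and a tool call to move; the robot and the scene stay as the last step left them, time stands still between calls to the robot, and variables do not carry over. Pictures are saved under pics/ and viewed, at most 14 in all, crops included, and the job is handed in when it is done.

Besides the shell and the picture viewer there is one more tool, called after "Emit:" as name(argument=value, ...) on one line, values as JSON. play_rows: Moves the arm, as the interface text tells. Its arguments: {"type":"object","properties":{"rotation":{"type":"array"},"delta_pos":{"type":"array"},"jaw":{"type":"array"},"newtons":{"type":"number"}},"required":["rotation","delta_pos","jaw"]}

```bash
mkdir -p pics
cat > h.py <<'E'
import numpy as np, cv2
from rig import ctrl
from scipy.spatial.transform import Rotation as R
def grab(n,save=None):
    im=ctrl.get_image(n)
    if save: cv2.imwrite(f'pics/{save}.png',im['color'][:,:,::-1])
    return im
def K(im): return np.array([[im['fx'],0,im['cx']],[0,im['fy'],im['cy']],[0,0,1.]])
def onplane(im,px,z):
    p=cv2.undistortPoints(np.array(px,float).reshape(-1,1,2),K(im),np.array(im['dist'],float)).reshape(-1,2)
    T=np.array(im['pose']); d=np.c_[p,np.ones(len(p))]@T[:3,:3].T
    return T[:3,3]+d*((z-T[2,3])/d[:,2])[:,None]
def proj(im,P):
    T=np.linalg.inv(np.array(im['pose'])); r,_=cv2.Rodrigues(T[:3,:3])
    return cv2.projectPoints(np.array(P,float).reshape(-1,1,3),r,T[:3,3],K(im),np.array(im['dist'],float))[0].reshape(-1,2)
E
python3 - <<'E'
from h import *
a=grab('top','top0');b=grab('side','side0')
np.save('pics/t.npy',a,allow_pickle=True);np.save('pics/s.npy',b,allow_pickle=True)
for i in(a,b):print(np.round(i['pose'],3).tolist(),i['fx'])
m=np.vstack([a['color'],b['color']])[:,:,::-1];cv2.imwrite('pics/both.png',cv2.resize(m,(400,600)))
s=ctrl.get_state();print(s)
E
```

```text
[[0.019, -0.99, 0.14, 0.27], [-1.0, -0.02, -0.008, 0.002], [0.01, -0.139, -0.99, 1.625], [0.0, 0.0, 0.0, 1.0]] 427.2823695786088
[[-0.97, -0.166, 0.178, 0.272], [-0.244, 0.672, -0.699, 0.794], [-0.004, -0.721, -0.693, 0.897], [0.0, 0.0, 0.0, 1.0]] 377.7100614516474
{'time': 0.1, 'joint_pos': array([-1.20129795e+00,  5.27448516e-02,  1.40159162e+00,  1.77174657e-05,
        1.68858635e+00, -7.02970818e-02]), 'qd': array([ 2.33292490e-05, -2.27255105e-03, -5.02456739e-03,  2.16571547e-03,
        4.96150295e-04,  8.46248168e-04]), 'joint_torque': array([ 8.90565043e-04, -3.82581961e+01, -3.60985672e+01, -1.56606887e-05,
        4.81828465e-03,  2.48305099e-05]), 'position': array([ 0.22345548, -0.47478977,  0.23058773]), 'ee_rot': array([-3.06465544e+00, -6.84990713e-01,  2.83963400e-04]), 'force': array([ 0.49879443,  0.21505014, -0.29504261]), 'torque': array([-0.01907385, -0.03796286,  0.03564694]), 'finger_force': 0.0, 'finger_gap': 0.08553563975405705}
```

View pics/top0.png

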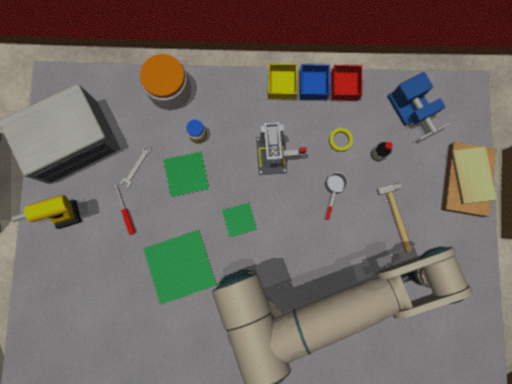

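View pics/side0.png

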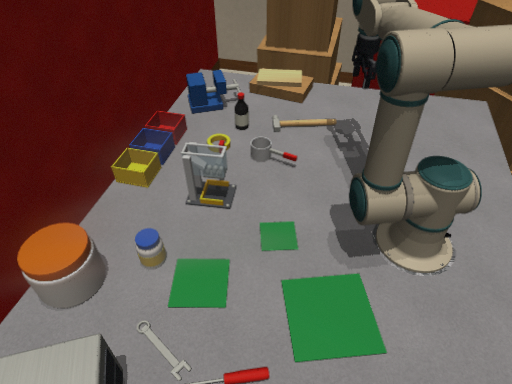

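Top view: there are three green mats, at (186,174), (239,220) and (180,267). By area, (186,174) is the middle-sized one, so it is the target. The cup is at (336,183) with its red grip near (329,212). The station is at (273,150) and its shutter grip at (303,150).

Run:
```python
from h import *
a=np.load('pics/t.npy',allow_pickle=True).item();b=np.load('pics/s.npy',allow_pickle=True).item()
def blobs(im,lo,hi,z,minA,name,roi=None):
    h=cv2.cvtColor(im['color'],cv2.COLOR_RGB2HSV)
    m=cv2.inRange(h,lo,hi)
    if lo[0]==0 and hi[0]<=8: m|=cv2.inRange(h,(172,lo[1],lo[2]),(180,255,255))
    n,_,st,c=cv2.connectedComponentsWithStats(m)
    for i in range(1,n):
        if st[i,4]>=minA and st[i,1]>90: 
            print(name,st[i].tolist(),c[i].round(1),onplane(im,[c[i]],z)[0].round(4))
blobs(a,(45,100,50),(75,255,255),.004,100,'green top');blobs(b,(45,100,50),(75,255,255),.004,100,'green side')
blobs(a,(0,150,90),(6,255,255),.05,8,'red top')
blobs(b,(0,150,90),(6,255,255),.05,8,'red side')
blobs(a,(22,120,80),(35,255,255),.026,8,'yel top')
c=a['color'][:,:,::-1]
x=cv2.resize(c[115:240,150:350],(800,500),interpolation=cv2.INTER_CUBIC);cv2.imwrite('pics/crop1.png',x)
c=b['color'][:,:,::-1]
x=cv2.resize(c[125:215,170:310],(800,514),interpolation=cv2.INTER_CUBIC);cv2.imwrite('pics/crop2.png',x)
```

```text
green top [164, 152, 45, 44, 1456] [185.7 173.7] [0.5646 0.2825 0.004 ]
green top [223, 203, 33, 34, 768] [238.9 219.5] [0.3926 0.0737 0.004 ]
green top [144, 230, 72, 74, 3407] [179.3 266.5] [0.2132 0.2907 0.004 ]
green side [260, 222, 38, 29, 965] [278.  235.8] [0.3904 0.0762 0.004 ]
green side [168, 259, 61, 49, 2643] [199.6 283.1] [0.5629 0.2871 0.004 ]
green side [282, 274, 105, 88, 7003] [330.2 317.9] [0.2096 0.3019 0.004 ]
red top [385, 142, 7, 7, 42] [388.2 145. ] [ 0.6823 -0.4851  0.05  ]
red top [300, 148, 6, 4, 23] [302.4 149.4] [ 0.6585 -0.1612  0.05  ]
red top [326, 207, 6, 12, 38] [328.4 212.6] [ 0.4212 -0.2587  0.05  ]
red top [122, 209, 13, 25, 154] [127.9 221.3] [0.3748 0.4774 0.05  ]
red side [238, 93, 6, 6, 29] [240.4  95. ] [ 0.704  -0.6161  0.05  ]
red side [145, 110, 39, 23, 439] [166.2 121. ] [ 0.9357 -0.352   0.05  ]
red side [219, 140, 5, 5, 22] [221.3 142.1] [ 0.68   -0.2721  0.05  ]
red side [283, 152, 14, 8, 51] [289.5 155.5] [ 0.4193 -0.2553  0.05  ]
red side [224, 367, 45, 17, 534] [246.3 375.5] [0.3722 0.5008 0.05  ]
yel top [286, 98, 7, 2, 8] [289.2  98.2] [ 0.8674 -0.1111  0.026 ]
yel top [329, 128, 24, 23, 225] [340.3 139.2] [ 0.7078 -0.3093  0.026 ]
yel top [259, 147, 6, 21, 52] [260.4 155.8] [ 0.6361 -0.0032  0.026 ]
yel top [24, 195, 46, 28, 808] [ 47.2 209.7] [0.4144 0.7825 0.026 ]
```

View pics/crop1.png

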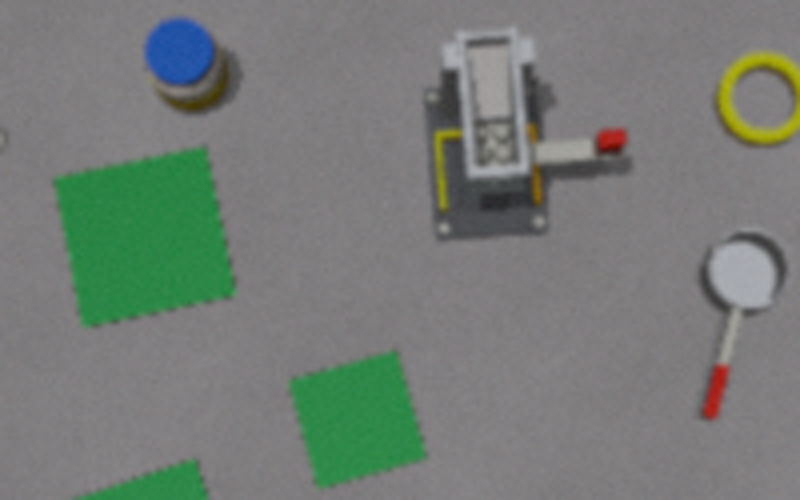

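View pics/crop2.png

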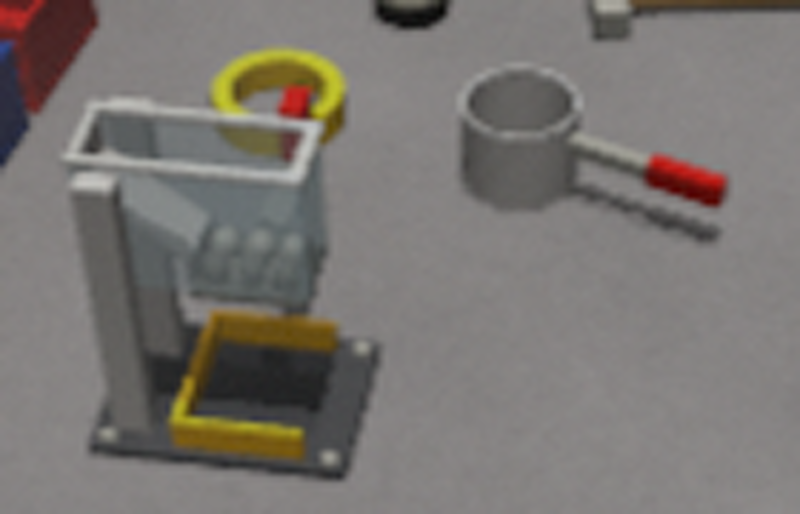

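Run:
```python
from h import *
a=np.load('pics/t.npy',allow_pickle=True).item();b=np.load('pics/s.npy',allow_pickle=True).item()
pr=lambda n,v:print(n,np.round(v,4).tolist())
t=lambda u,v:(150+u/4,115+v/4); s=lambda u,v:(170+u/5.714,125+v/5.714)
P=onplane(a,[t(437,239),t(547,234),t(427,88)],.006);pr('plate top nl,nr,fl',P)
Q=onplane(b,[s(345,475),s(380,345),s(93,450)],.006);pr('plate side nl,nr,fl',Q)
for N,A in(('t',P),('s',Q)):
    print(N,'yaw', np.arctan2(*(A[2]-A[0])[[1,0]]), np.arctan2(*(A[0]-A[1])[[1,0]])-np.pi/2)
pr('cup rim top z.06',onplane(a,[t(745,272)],.06));pr('cup rim side',onplane(b,[s(521,103)],.06))
pr('grip t .05',onplane(a,[(328.4,212.6)],.048));pr('grip s',onplane(b,[(289.5,155.5)],.043))
pr('shgrip t',onplane(a,[(302.4,149.4)],.143));pr('shgrip s',onplane(b,[s(297,98)],.143))
pr('bin rim t',onplane(a,[t(462,35),t(517,30),t(525,172),t(470,178)],.192))
pr('bin rim s',onplane(b,[s(92,103),s(322,125),s(305,177),s(68,157)],.192))
pr('tub',onplane(a,[t(180,50)],.1));pr('tape',onplane(a,[t(763,98)],.025))
```

```text
plate top nl,nr,fl [[0.5662, -0.0002, 0.006], [0.5732, -0.106, 0.006], [0.7153, 0.0124, 0.006]]
plate side nl,nr,fl [[0.563, 0.0028, 0.006], [0.574, -0.105, 0.006], [0.7088, 0.0186, 0.006]]
t yaw 0.08456306031459192 0.06661953115200547
s yaw 0.10782677823700125 0.10163540130500359
cup rim top z.06 [[0.531, -0.2866, 0.06]]
cup rim side [[0.5316, -0.2893, 0.06]]
grip t .05 [[0.4213, -0.2591, 0.048]]
grip s [[0.4206, -0.2636, 0.043]]
shgrip t [[0.6357, -0.1516, 0.143]]
shgrip s [[0.6329, -0.1555, 0.143]]
bin rim t [[0.7118, -0.0181, 0.192], [0.7173, -0.0657, 0.192], [0.5919, -0.0742, 0.192], [0.5857, -0.0272, 0.192]]
bin rim s [[0.7154, -0.063, 0.192], [0.5891, -0.0743, 0.192], [0.5845, -0.0301, 0.192], [0.7101, -0.0161, 0.192]]
tub [[0.7201, 0.2391, 0.1]]
tape [[0.7068, -0.3112, 0.025]]
```

Both crops confirm the choice: the mat at crop (145,237) is the middle-sized of the three. The cup's handle points towards the robot, and the shutter grip is at crop (611,140).

I estimate:
- **Station:** (0.6245, -0.048), yaw about 0.087
- **Cup grip:** (0.421, -0.261), cup yaw about -0.24
- **Mat:** (0.564, 0.284)

Emit:
play_rows(rotation=[[0, 0, -8], [0, 0, -16], [0, 0, -24], [0, 0, -32], [0, 0, -39]], delta_pos=[[0.7, 0.75, 0], [1.45, 1.6, -0.2], [2.2, 2.4, -0.4], [3.0, 3.2, -0.7], [3.7, 4.0, -1.0]], jaw=[0, 0, 0, 0, 0], newtons=100)

```text
time: 0.6
position: [0.3711, -0.3155, 0.1915]
ee_rot: [3.119, -0.377, 0.0]
force: [0.6, -0.1, -0.6]
finger_gap: 0.0857
finger_force: 0.0
```

Emit:
play_rows(rotation=[[0, 0, 0], [0, 0, 0], [0, 0, 0]], delta_pos=[[0.6, 0.7, -0.6], [1.24, 1.35, -1.3], [1.24, 1.35, -1.5]], jaw=[0, 0, 0])

```text
time: 0.9
position: [0.4205, -0.2589, 0.1283]
ee_rot: [-3.117, 0.36, 0.007]
force: [-1.9, -0.3, 0.3]
finger_gap: 0.0854
finger_force: 0.0
```

Run:
```python
from h import *
s=ctrl.get_state();r=R.from_rotvec(s['ee_rot']).as_matrix();print(s['position'],s['force'],r[:,1],np.arctan2(r[1,1],r[0,1]))
a=grab('top');b=grab('side')
c=cv2.resize(a['color'][130:250,270:390,::-1],(400,400),interpolation=cv2.INTER_CUBIC)
d=cv2.resize(b['color'][90:210,220:340,::-1],(400,400),interpolation=cv2.INTER_CUBIC)
cv2.imwrite('pics/c3.png',np.hstack([c,d]))
```

```text
[ 0.42046245 -0.25889669  0.12829213] [-1.85436107 -0.29282653  0.34702369] [-0.22785009 -0.97369138 -0.00307116] -1.8006665499150956
```

View pics/c3.png

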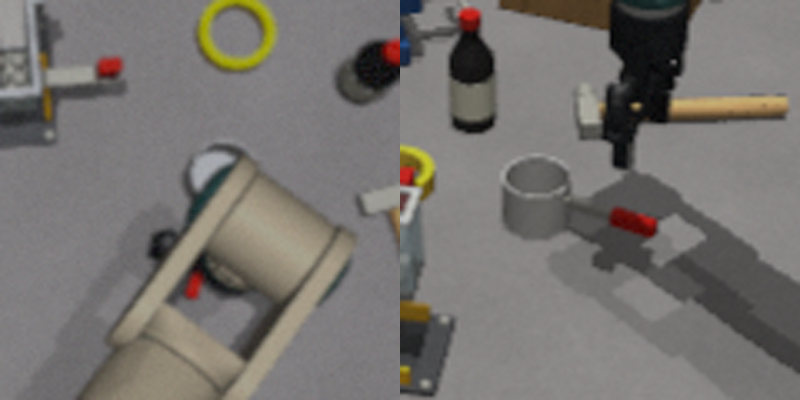

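The gripper is above the red grip: in the side crop, the finger at (622,150) is over the block at (635,222). I'll descend and grip.

Emit:
play_rows(rotation=[[0, 0, 0], [0, 0, 0], [0, 0, 0], [0, 0, 0]], delta_pos=[[0, -0.05, -0.9], [0, -0.05, -1.8], [0, -0.05, -2.5], [0, -0.05, -2.7]], jaw=[0, 0, 0, 0])

```text
time: 1.4
position: [0.4179, -0.265, 0.0219]
ee_rot: [-3.118, 0.37, 0.006]
force: [1.2, -1.2, -0.4]
finger_gap: 0.0852
finger_force: 0.0
```

Emit:
play_rows(rotation=[[0, 0, 0], [0, 0, 0], [0, 0, 0], [0, 0, 0], [0, 0, 0]], delta_pos=[[0, 0, 0], [0, 0, 0], [0, 0, 0], [0, 0, 0], [0, 0, 0]], jaw=[120, 255, 255, 255, 255])

```text
time: 1.9
position: [0.4202, -0.265, 0.0248]
ee_rot: [3.119, -0.367, 0.002]
force: [0.2, 4.1, 0.7]
finger_gap: 0.0126
finger_force: 61.7
```

Emit:
play_rows(rotation=[[0, 0, 0], [0, 0, 0], [0, 0, 0]], delta_pos=[[0, 0, 0], [0, 0, 0], [0, 0, 0]], jaw=[255, 255, 255])

```text
time: 2.2
position: [0.4201, -0.2651, 0.0246]
ee_rot: [3.119, -0.367, 0.002]
force: [-1.9, -0.4, 5.7]
finger_gap: 0.0121
finger_force: 98.3
```

Emit:
play_rows(rotation=[[0, 0, 0], [0, 0, 0], [0, 0, 3], [0, 0, 6], [0, 0, 9]], delta_pos=[[0, 0, 0.3], [0, 0, 0.8], [-0.1, 0.6, 1.0], [-0.2, 1.4, 1.0], [-0.3, 2.3, 1.0]], jaw=[255, 255, 255, 255, 255])

```text
time: 2.7
position: [0.4072, -0.172, 0.0642]
ee_rot: [-3.139, 0.12, 0.001]
force: [0.0, 0.2, -2.2]
finger_gap: 0.0125
finger_force: 97.4
```

Emit:
play_rows(rotation=[[0, 0, 3], [0, 0, 6], [0, 0, 9.4], [0, 0, 9.4], [0, 0, 9.4]], delta_pos=[[0, 0.9, 0], [0, 1.8, 0], [0, 2.4, 0], [0, 2.65, 0], [0, 2.65, 0]], jaw=[255, 255, 255, 255, 255])

```text
time: 3.2
position: [0.4076, -0.0661, 0.064]
ee_rot: [3.139, 0.137, -0.001]
force: [0.6, 0.3, -1.2]
finger_gap: 0.0124
finger_force: 97.7
```

Run:
```python
from h import *
s=ctrl.get_state();r=R.from_rotvec(s['ee_rot']).as_matrix();y=np.arctan2(-r[1,1],-r[0,1])-np.pi/2
p=s['position'];print(p,s['force'],'yaw',y,r[:,2])
cup=p[:2]+.118*np.array([np.cos(y),np.sin(y)]);print(cup)
a=grab('top');b=grab('side');np.save('pics/s2.npy',b,allow_pickle=True);np.save('pics/t2.npy',a,allow_pickle=True)
zr=p[2]+.019+.02-.002
print(proj(b,[[*cup,zr]]),proj(a,[[*cup,zr]]))
c=cv2.resize(a['color'][130:230,220:320,::-1],(400,400),interpolation=cv2.INTER_CUBIC)
d=cv2.resize(b['color'][140:240,170:270,::-1],(400,400),interpolation=cv2.INTER_CUBIC)
cv2.imwrite('pics/c4.png',np.hstack([c,d]))
```

```text
[ 0.4075992  -0.06606106  0.06399171] [ 0.64011451  0.27878017 -1.24306357] yaw 0.08731175415463754 [-4.74708021e-04 -8.36844839e-05 -9.99999884e-01]
[ 0.52514971 -0.05577136]
[[245.72113347 176.40487568]] [[274.51829395 181.49497548]]
```

View pics/c4.png

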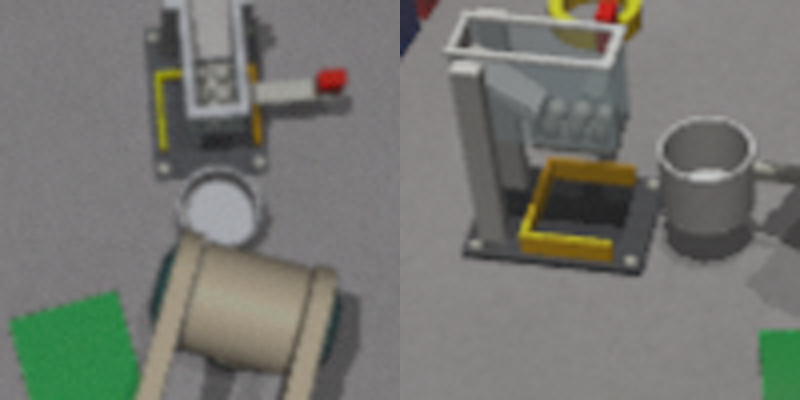

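Run:
```python
from h import *
a=np.load('pics/t2.npy',allow_pickle=True).item();b=np.load('pics/s2.npy',allow_pickle=True).item()
t=lambda u,v:(220+u/4,130+v/4); s=lambda u,v:(170+(u-400)/4,140+v/4)
pr=lambda n,v:print(n,np.round(v,4).tolist())
pr('cup side',onplane(b,[s(706,147),s(657,150),s(755,150)],.0994))
pr('cup top',onplane(a,[t(221,211),t(178,212),t(264,210)],.0994))
pr('fence side: inner rear-left, outer rearleft top, left arm near end, right arm near end',onplane(b,[s(521,235),s(612,243),s(636,162),s(549,158)],.026))
pr('fence top: l arm mid near, l corner, r arm near',onplane(a,[t(162,150),t(157,73),t(260,143)],.026))
pr('plate side',onplane(b,[s(640,273),s(658,184),s(464,255)],.006))
pr('plate top',onplane(a,[t(158,178),t(268,172),t(146,27)],.006))
pr('shutter bar edges y-end at grip z.105',onplane(a,[t(330,80)],.145))
```

```text
cup side [[0.5228, -0.0565, 0.0994], [0.5594, -0.0438, 0.0994], [0.4845, -0.0623, 0.0994]]
cup top [[0.5209, -0.0585, 0.0994], [0.5192, -0.0197, 0.0994], [0.5226, -0.0974, 0.0994]]
fence side: inner rear-left, outer rearleft top, left arm near end, right arm near end [[0.6635, 0.004, 0.026], [0.5891, -0.005, 0.026], [0.5989, -0.102, 0.026], [0.6725, -0.089, 0.026]]
fence top: l arm mid near, l corner, r arm near [[0.5907, -0.0044, 0.026], [0.6657, 0.0018, 0.026], [0.5994, -0.0977, 0.026]]
plate side [[0.564, 0.0036, 0.006], [0.5798, -0.1004, 0.006], [0.7097, 0.0188, 0.006]]
plate top [[0.5672, -0.0011, 0.006], [0.5752, -0.107, 0.006], [0.7162, 0.0134, 0.006]]
shutter bar edges y-end at grip z.105 [[0.633, -0.1518, 0.145]]
```

Emit:
play_rows(rotation=[[0, 0, 0], [0, 0, 0], [0, 0, 0], [0, 0, 0], [0, 0, 0]], delta_pos=[[0, 0, -0.4], [0, 0, -0.7], [0.3, 0.03, -0.7], [0.9, 0.08, -0.7], [1.4, 0.12, -0.7]], jaw=[255, 255, 255, 255, 255])

```text
time: 3.8
position: [0.4644, -0.0628, 0.0354]
ee_rot: [3.139, 0.133, -0.001]
force: [0.5, -0.2, -0.4]
finger_gap: 0.0121
finger_force: 97.6
```

Emit:
play_rows(rotation=[[0, 0, 0], [0, 0, 0], [0, 0, 0], [0, 0, 0], [0, 0, 0]], delta_pos=[[0.4, 0.03, 0], [0.8, 0.07, 0], [1.1, 0.1, 0], [1.16, 0.1, 0], [1.16, 0.1, 0]], jaw=[255, 255, 255, 255, 255])

```text
time: 4.3
position: [0.5098, -0.0585, 0.0353]
ee_rot: [-3.139, -0.135, 0.002]
force: [-0.4, 0.1, -1.1]
finger_gap: 0.0125
finger_force: 97.6
```

Run:
```python
from h import *
s=ctrl.get_state();print(s['position'],s['force'],s['torque'])
b=grab('side');np.save('pics/s3.npy',b,allow_pickle=True)
d=cv2.resize(b['color'][130:220,165:285,::-1],(800,600),interpolation=cv2.INTER_CUBIC)
cv2.imwrite('pics/c5.png',d)
```

```text
[ 0.50981806 -0.05854398  0.03526381] [-0.41568218  0.09941762 -1.14891436] [-0.03811231  0.18849787  0.01398742]
```

View pics/c5.png

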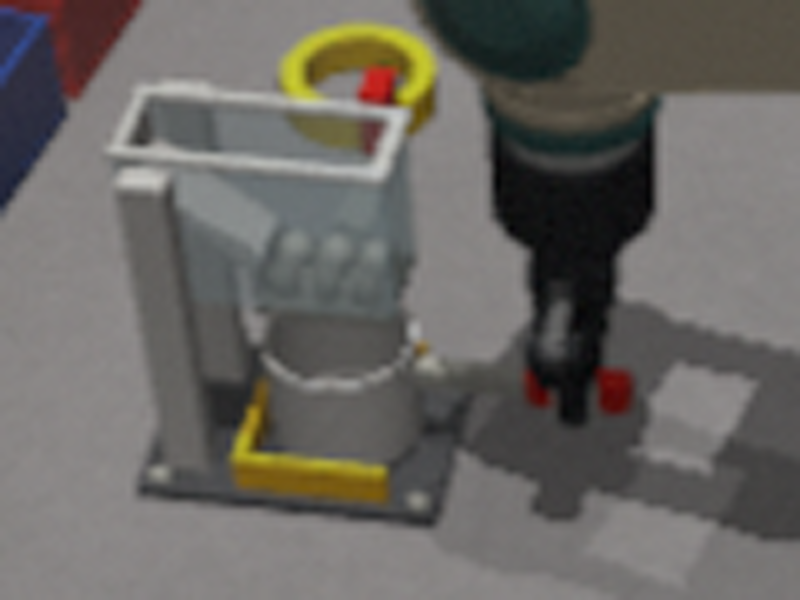

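The cup is inside the fence. Its rim runs from crop (262,340) to (415,340) with the front lip at (335,388). I'll work out its centre.

Run:
```python
from h import *
b=np.load('pics/s3.npy',allow_pickle=True).item()
s=lambda u,v:(165+u/6.667,130+v/6.667)
o=np.array([.6245,-.0485]);y=.09;ex=np.array([np.cos(y),np.sin(y)]);ey=np.array([-ex[1],ex[0]])
c=np.array([.5098,-.0585])+[.1144,.0088];print('pred',c,(c-o)@ex,(c-o)@ey)
th=np.linspace(0,6.283,73)
for dx in(-.004,0,.004):
    q=proj(b,[[c[0]+dx+.038*np.cos(t),c[1]+.038*np.sin(t),.0707] for t in th]);q=(q-[165,130])*6.667
    print(dx,'left',q[q[:,0].argmin()].round(),'right',q[q[:,0].argmax()].round(),'front',q[q[:,1].argmax()].round())
```

```text
pred [ 0.6242 -0.0497] -0.00040664007894117857 -0.0011681797148549926
-0.004 left [269. 338.] right [426. 331.] front [343. 387.]
0 left [261. 337.] right [418. 330.] front [335. 385.]
0.004 left [254. 335.] right [410. 329.] front [327. 384.]
```

The centring is good to about 1 mm. Next I'll lower the cup, release it and rise.

Emit:
play_rows(rotation=[[0, 0, 0], [0, 0, 0], [0, 0, 0]], delta_pos=[[0, 0, -0.06], [0, 0, -0.11], [0, 0, -0.11]], jaw=[255, 255, 255])

```text
time: 4.65
position: [0.5099, -0.0581, 0.0315]
ee_rot: [3.139, 0.136, -0.0]
force: [0.2, -1.1, 0.9]
finger_gap: 0.0122
finger_force: 97.9
```

Emit:
play_rows(rotation=[[0, 0, 0], [0, 0, 0], [0, 0, 0], [0, 0, 0], [0, 0, 0]], delta_pos=[[0, 0, 0], [0, 0, 0], [0, 0, 0], [0, 0, 0], [0, 0, 0]], jaw=[180, 100, 0, 0, 0])

```text
time: 5.15
position: [0.5102, -0.058, 0.0316]
ee_rot: [3.139, 0.136, 0.0]
force: [-1.1, 0.4, 0.2]
finger_gap: 0.0818
finger_force: 0.0
```

Emit:
play_rows(rotation=[[0, 0, 0], [0, 0, 0], [0, 0, 0], [0, 0, 0], [0, 0, 0]], delta_pos=[[0, 0, 0.6], [0, 0, 1.6], [0, 0, 2.7], [0, 0, 3.8], [0, 0, 4.6]], jaw=[0, 0, 0, 0, 0])

```text
time: 5.65
position: [0.5106, -0.058, 0.219]
ee_rot: [3.138, 0.136, 0.005]
force: [1.3, -0.2, -0.2]
finger_gap: 0.0858
finger_force: 0.0
```

Emit:
play_rows(rotation=[[0, 0, 0], [0, 0, 0], [0, 0, 0], [0, 0, 0], [0, 0, 0]], delta_pos=[[0.4, -0.9, 0], [1.0, -1.7, 0], [2.0, -2.35, 0], [3.1, -2.35, 0], [3.1, -2.35, 0]], jaw=[0, 0, 0, 0, 0])

```text
time: 6.15
position: [0.6368, -0.1525, 0.2097]
ee_rot: [-3.136, -0.136, 0.01]
force: [-1.3, -0.4, -1.0]
finger_gap: 0.0855
finger_force: 0.0
```

Run:
```python
from h import *
s=ctrl.get_state();print(s['position'],s['ee_rot'])
b=grab('side')
d=cv2.resize(b['color'][105:215,165:285,::-1],(655,600),interpolation=cv2.INTER_CUBIC)
cv2.imwrite('pics/c6.png',d)
```

```text
[ 0.63676048 -0.15247585  0.2097068 ] [-3.13605294 -0.13554308  0.00983413]
```

View pics/c6.png

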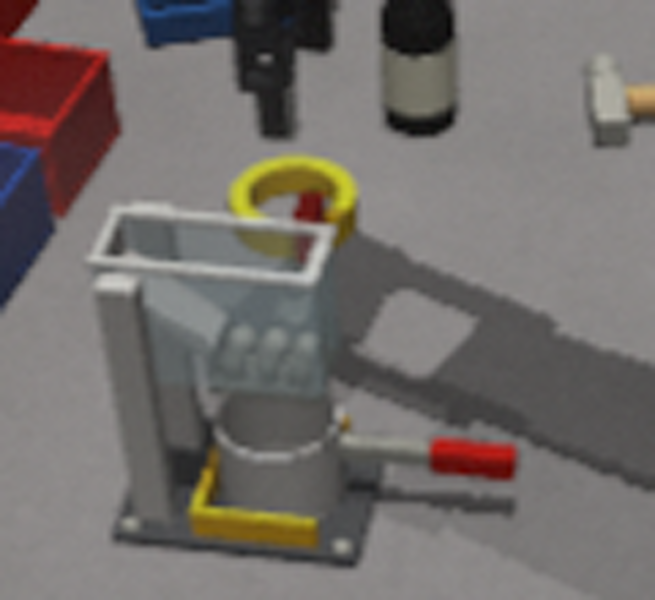

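The cup stands upright in the fence and its handle is free at crop (430,455). Next I'll go down over the shutter grip and close on it.

Emit:
play_rows(rotation=[[0, 0, 0], [0, 0, 0], [0, 0, 0], [0, 0, 0], [0, 0, 0]], delta_pos=[[-0.03, 0, -0.6], [-0.05, 0, -1.3], [-0.05, 0, -1.9], [-0.05, 0, -2.3], [-0.05, 0, -2.3]], jaw=[0, 0, 0, 0, 0], newtons=40)

```text
time: 6.7
position: [0.6306, -0.1515, 0.1216]
ee_rot: [-3.137, -0.136, 0.006]
force: [0.2, -0.3, -0.1]
finger_gap: 0.0851
finger_force: 0.0
```

Emit:
play_rows(rotation=[[0, 0, 0], [0, 0, 0], [0, 0, 0], [0, 0, 0], [0, 0, 0]], delta_pos=[[0, 0, 0], [0, 0, 0], [0, 0, 0], [0, 0, 0], [0, 0, 0]], jaw=[100, 180, 255, 255, 255])

```text
time: 7.2
position: [0.6325, -0.1521, 0.1246]
ee_rot: [3.138, 0.136, 0.002]
force: [-0.1, 1.0, 2.9]
finger_gap: 0.0253
finger_force: 40.6
```

Emit:
play_rows(rotation=[[0, 0, 0], [0, 0, 0], [0, 0, 0], [0, 0, 0], [0, 0, 0]], delta_pos=[[0.02, -0.25, 0], [0.05, -0.6, 0], [0.08, -0.95, 0], [0.1, -1.2, 0], [0.11, -1.28, 0]], jaw=[255, 255, 255, 255, 255])

```text
time: 7.7
position: [0.6376, -0.2049, 0.1246]
ee_rot: [3.138, 0.135, 0.006]
force: [4.1, 2.1, 5.8]
finger_gap: 0.0251
finger_force: 40.7
```

Emit:
play_rows(rotation=[[0, 0, 0], [0, 0, 0], [0, 0, 0], [0, 0, 0]], delta_pos=[[0, -0.05, 0], [0, -0.08, 0], [0, -0.08, 0], [0, -0.08, 0]], jaw=[255, 255, 255, 255])

```text
time: 8.1
position: [0.6377, -0.2058, 0.1246]
ee_rot: [-3.137, -0.138, -0.005]
force: [2.7, 6.2, 6.4]
finger_gap: 0.0249
finger_force: 40.8
```

Run:
```python
from h import *
s=ctrl.get_state();print(s['position'],s['force'])
b=grab('side');a=grab('top')
d=cv2.resize(b['color'][120:220,165:265,::-1],(400,400),interpolation=cv2.INTER_CUBIC)
c=cv2.resize(a['color'][110:190,230:310,::-1],(400,400),interpolation=cv2.INTER_CUBIC)
cv2.imwrite('pics/c7.png',np.hstack([d,c]))
```

```text
[ 0.63771075 -0.20575168  0.1246158 ] [2.72337466 6.17403086 6.37782062]
```

View pics/c7.png

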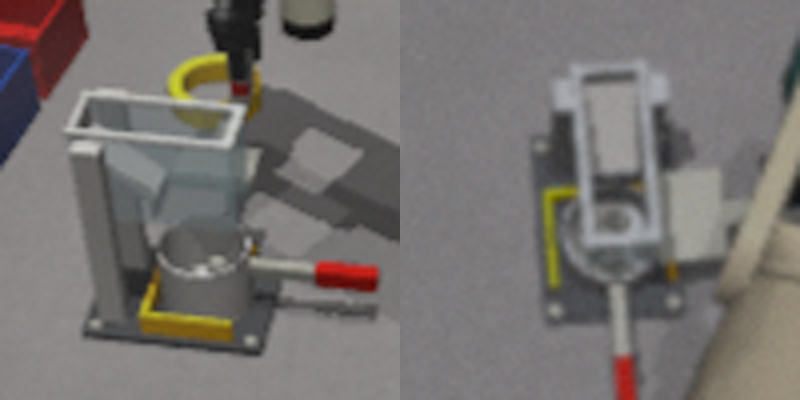

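The shutter is open, the bin is empty, and balls are visible in the cup at side crop (210,265). Now I'll push it closed.

Emit:
play_rows(rotation=[[0, 0, 0], [0, 0, 0], [0, 0, 0], [0, 0, 0], [0, 0, 0]], delta_pos=[[-0.03, 0.3, 0], [-0.06, 0.7, 0], [-0.09, 1.05, 0], [-0.11, 1.3, 0], [-0.12, 1.4, 0]], jaw=[255, 255, 255, 255, 255])

```text
time: 8.7
position: [0.6324, -0.1509, 0.1246]
ee_rot: [3.137, 0.136, 0.003]
force: [1.4, -1.4, 6.0]
finger_gap: 0.0252
finger_force: 40.7
```

Emit:
play_rows(rotation=[[0, 0, 0], [0, 0, 0], [0, 0, 0], [0, 0, 0]], delta_pos=[[0, 0.05, 0], [0, 0.1, 0], [0, 0.1, 0], [0, 0.1, 0]], jaw=[255, 255, 255, 255])

```text
time: 9.1
position: [0.6324, -0.1507, 0.1247]
ee_rot: [3.133, 0.131, 0.005]
force: [1.4, -11.5, 4.5]
finger_gap: 0.025
finger_force: 40.7
```

The shutter is fully closed: a 55 mm stroke with 11 N against the stop. I'll release it and rise.

Emit:
play_rows(rotation=[[0, 0, 0], [0, 0, 0], [0, 0, 0], [0, 0, 0], [0, 0, 0]], delta_pos=[[0, -0.06, 0], [0, -0.06, 0], [0, -0.06, 0], [0, -0.06, 0], [0, -0.06, 0]], jaw=[255, 120, 0, 0, 0], newtons=100)

```text
time: 9.6
position: [0.6316, -0.1487, 0.123]
ee_rot: [-3.139, -0.136, 0.002]
force: [1.0, 0.0, 0.6]
finger_gap: 0.0799
finger_force: 0.0
```

Emit:
play_rows(rotation=[[0, 0, 0], [0, 0, 0], [0, 0, 0], [0, 0, 0], [0, 0, 0]], delta_pos=[[0, 0, 0.7], [0, 0, 1.6], [0, 0, 2.3], [-0.7, 0, 2.4], [-1.6, 0.4, 2.4]], jaw=[0, 0, 0, 0, 0])

```text
time: 10.1
position: [0.5679, -0.1338, 0.2205]
ee_rot: [3.137, 0.134, 0.003]
force: [1.1, 0.4, 0.8]
finger_gap: 0.0852
finger_force: 0.0
```

Emit:
play_rows(rotation=[[0, 0, 0], [0, 0, 0], [0, 0, 0], [0, 0, 0], [0, 0, 0]], delta_pos=[[-0.8, 0.7, 0], [-1.45, 1.6, 0], [-1.45, 1.95, 0], [-1.45, 1.95, 0], [-1.45, 1.95, 0]], jaw=[0, 0, 0, 0, 0])

```text
time: 10.6
position: [0.5103, -0.0551, 0.2197]
ee_rot: [3.138, 0.137, 0.001]
force: [0.0, -0.1, 0.2]
finger_gap: 0.0854
finger_force: 0.0
```

Run:
```python
from h import *
s=ctrl.get_state();print(s['position'],s['ee_rot'])
b=grab('side');h=cv2.cvtColor(b['color'],cv2.COLOR_RGB2HSV)
m=cv2.inRange(h,(0,150,80),(6,255,255))|cv2.inRange(h,(172,150,80),(180,255,255))
n,_,st,c=cv2.connectedComponentsWithStats(m)
for i in range(1,n):
    if st[i,4]>8 and 90<c[i][1]<240: print(st[i],c[i],onplane(b,[c[i]],.049)[0],onplane(b,[c[i]],.143)[0])
```

```text
[ 0.51030442 -0.05506195  0.21971642] [3.13798835e+00 1.36856547e-01 7.72950978e-04]
[144 110  40  24 476] [166.01890756 120.84033613] [ 0.93745181 -0.35428638  0.049     ] [ 0.86368388 -0.22703059  0.143     ]
[219 140   5   6  21] [221.19047619 142.47619048] [ 0.68010528 -0.27127566  0.049     ] [ 0.63485236 -0.15321778  0.143     ]
[244 186  15   7  85] [251.22352941 188.69411765] [ 0.50858824 -0.0580378   0.049     ] [0.48234009 0.03639248 0.143     ]
[ 18 194  82  51 919] [ 58.52230686 216.75408052] [1.03793517 0.19776793 0.049     ] [0.95303329 0.26385393 0.143     ]
```

Emit:
play_rows(rotation=[[0, 0, 0], [0, 0, 0], [0, 0, 0], [0, 0, 0], [0, 0, 0]], delta_pos=[[0, -0.07, -0.9], [0, -0.07, -2.0], [0, -0.07, -3.1], [0, -0.07, -4.1], [0, -0.07, -4.7]], jaw=[0, 0, 0, 0, 0])

```text
time: 11.15
position: [0.5084, -0.0584, 0.0276]
ee_rot: [-3.138, -0.134, 0.008]
force: [-0.8, 0.3, 0.4]
finger_gap: 0.0857
finger_force: 0.0
```

Emit:
play_rows(rotation=[[0, 0, 0], [0, 0, 0], [0, 0, 0], [0, 0, 0], [0, 0, 0]], delta_pos=[[0, 0, 0], [0, 0, 0], [0, 0, 0], [0, 0, 0], [0, 0, 0]], jaw=[0, 120, 220, 255, 255])

```text
time: 11.65
position: [0.5106, -0.0578, 0.0329]
ee_rot: [3.138, 0.136, 0.004]
force: [-0.4, -0.3, 0.0]
finger_gap: 0.028
finger_force: 0.0
```

Emit:
play_rows(rotation=[[0, 0, 0], [0, 0, 0], [0, 0, 0], [0, 0, 0]], delta_pos=[[0, 0, 0], [0, 0, 0], [0, 0, 0.08], [0, 0, 0.15]], jaw=[255, 255, 255, 255])

```text
time: 12.05
position: [0.5091, -0.0575, 0.0371]
ee_rot: [-3.139, -0.136, 0.003]
force: [-0.1, 0.2, -3.4]
finger_gap: 0.0116
finger_force: 97.5
```

Emit:
play_rows(rotation=[[0, 0, 0], [0, 0, 0], [0, 0, 0], [0, 0, 0], [0, 0, 0]], delta_pos=[[-0.15, -0.01, 0.0], [-0.45, -0.04, 0], [-0.9, -0.08, 0], [-1.4, -0.12, 0], [-1.9, -0.16, 0]], jaw=[255, 255, 255, 255, 255])

```text
time: 12.55
position: [0.4322, -0.0639, 0.0369]
ee_rot: [-3.138, -0.136, 0.002]
force: [-0.8, 0.1, -3.3]
finger_gap: 0.0121
finger_force: 97.6
```

Emit:
play_rows(rotation=[[0, 0, 0], [0, 0, 0], [0, 0, 0], [0, 0, 0], [0, 0, 0]], delta_pos=[[-0.45, -0.04, 0], [-0.75, -0.06, 0], [-0.9, -0.08, 0.1], [-0.9, -0.08, 0.3], [-0.9, -0.08, 0.5]], jaw=[255, 255, 255, 255, 255])

```text
time: 13.05
position: [0.3982, -0.0672, 0.0585]
ee_rot: [3.138, 0.136, 0.001]
force: [-0.1, 0.6, -3.6]
finger_gap: 0.0118
finger_force: 97.7
```

Run:
```python
from h import *
s=ctrl.get_state();print(s['position'],s['ee_rot'],s['force'],s['torque'],s['finger_gap'])
b=grab('side');a=grab('top')
d=cv2.resize(b['color'][150:250,190:290,::-1],(400,400),interpolation=cv2.INTER_CUBIC)
c=cv2.resize(a['color'][140:220,230:310,::-1],(400,400),interpolation=cv2.INTER_CUBIC)
cv2.imwrite('pics/c8.png',np.hstack([d,c]))
```

```text
[ 0.39819027 -0.06724437  0.0584982 ] [3.13836655e+00 1.35915207e-01 1.18705271e-03] [-0.10200709  0.62097085 -3.59345935] [0.00381054 0.28277329 0.04517558] 0.01179750317422585
```

View pics/c8.png

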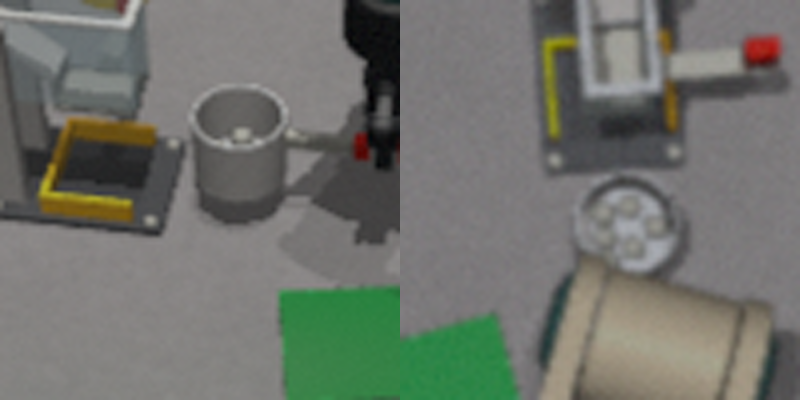

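The cup is level with the balls in it, shown in the top crop around (632,228). Now I'll carry it to the mat.

Emit:
play_rows(rotation=[[0, 0, 0.5], [0, 0, 2], [0, 0, 4], [0, 0, 6.5], [0, 0, 9]], delta_pos=[[0.02, 0.2, 0.1], [0.1, 0.6, 0.2], [0.25, 1.2, 0.2], [0.4, 1.95, 0.2], [0.55, 2.75, 0.2]], jaw=[255, 255, 255, 255, 255])

```text
time: 13.65
position: [0.4199, 0.0443, 0.0656]
ee_rot: [-3.118, -0.384, 0.0]
force: [0.3, -0.3, -2.9]
finger_gap: 0.012
finger_force: 97.7
```

Emit:
play_rows(rotation=[[0, 0, 2.5], [0, 0, 5], [0, 0, 7.5], [0, 0, 9.5], [0, 0, 11]], delta_pos=[[0.2, 0.8, 0], [0.4, 1.6, 0], [0.6, 2.4, 0], [0.75, 3.2, 0], [0.9, 3.95, 0]], jaw=[255, 255, 255, 255, 255])

```text
time: 14.15
position: [0.4555, 0.2031, 0.0653]
ee_rot: [-3.066, -0.683, 0.001]
force: [0.9, -0.7, -3.3]
finger_gap: 0.0122
finger_force: 97.7
```

Emit:
play_rows(rotation=[[0, 0, 0], [0, 0, 0], [0, 0, 0], [0, 0, 0], [0, 0, 0]], delta_pos=[[0.06, 0.5, 0], [0.1, 0.8, 0], [0.1, 0.88, 0], [0.1, 0.88, 0], [0.1, 0.88, 0]], jaw=[255, 255, 255, 255, 255])

```text
time: 14.65
position: [0.4597, 0.2353, 0.0654]
ee_rot: [3.067, 0.678, -0.001]
force: [0.3, 0.3, -2.4]
finger_gap: 0.0123
finger_force: 97.8
```

Run:
```python
from h import *
s=ctrl.get_state();r=R.from_rotvec(s['ee_rot']).as_matrix();y=np.arctan2(-r[1,1],-r[0,1])-np.pi/2
p=s['position'];print(p,s['force'],'yaw',y,'cup',p[:2]+.1148*np.array([np.cos(y),np.sin(y)]))
b=grab('side','s9')
for z in(.004,): 
    q=proj(b,[[.564+sx*.07,.2845+sy*.07,z] for sx in(-1,1) for sy in(-1,1)]);print(q.round())
h=cv2.cvtColor(b['color'],cv2.COLOR_RGB2HSV)
d=cv2.resize(b['color'][200:320,140:300,::-1],(800,600),interpolation=cv2.INTER_CUBIC);cv2.imwrite('pics/c9.png',d)
```

```text
[0.45968984 0.23525835 0.06544525] [ 0.31901305  0.32301954 -2.39390233] yaw 0.4349758650499087 cup [0.56379969 0.28363375]
[[232. 266.]
 [216. 311.]
 [185. 256.]
 [165. 299.]]
```

View pics/c9.png

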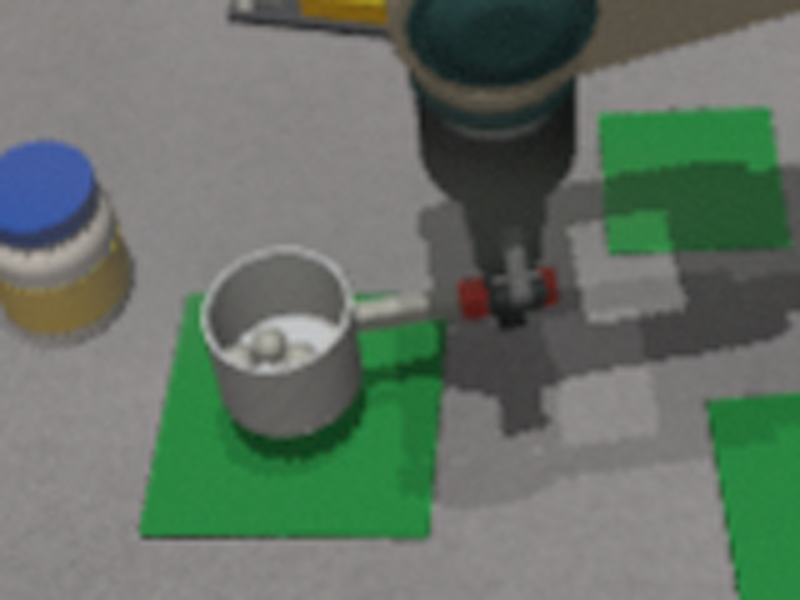

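The cup is over the middle-sized mat, at crop (285,340) on a mat centred near (298,415), raised about 38 mm. I'll lower it.

Emit:
play_rows(rotation=[[0, 0, 0], [0, 0, 0], [0, 0, 0], [0, 0, 0], [0, 0, 0]], delta_pos=[[0, 0, -0.25], [0, 0, -0.5], [0, 0, -0.7], [0, 0, -0.78], [0, 0, -0.82]], jaw=[255, 255, 255, 255, 255])

```text
time: 15.2
position: [0.4595, 0.2358, 0.0319]
ee_rot: [3.067, 0.679, -0.002]
force: [0.2, 0.2, -2.0]
finger_gap: 0.012
finger_force: 97.8
```

Emit:
play_rows(rotation=[[0, 0, 0], [0, 0, 0], [0, 0, 0]], delta_pos=[[0, 0, -0.04], [0, 0, -0.05], [0, 0, -0.05]], jaw=[255, 255, 255])

```text
time: 15.5
position: [0.4601, 0.2361, 0.0312]
ee_rot: [-3.067, -0.679, -0.001]
force: [-1.8, -0.9, -1.0]
finger_gap: 0.012
finger_force: 97.9
```

Contact is starting, so I'll release and rise.

Emit:
play_rows(rotation=[[0, 0, 0], [0, 0, 0], [0, 0, 0], [0, 0, 0], [0, 0, 0]], delta_pos=[[0, 0, -0.02], [0, 0, -0.02], [0, 0, -0.02], [0, 0, -0.02], [0, 0, -0.02]], jaw=[200, 120, 0, 0, 0])

```text
time: 16.0
position: [0.4599, 0.2361, 0.0301]
ee_rot: [-3.067, -0.679, -0.001]
force: [1.1, 0.4, 0.1]
finger_gap: 0.0752
finger_force: 0.0
```

Emit:
play_rows(rotation=[[0, 0, 0], [0, 0, 0], [0, 0, 0], [0, 0, 0], [0, 0, 0]], delta_pos=[[0, 0, 0.5], [0, 0, 1.4], [0, 0, 2.5], [-0.8, -0.4, 3.3], [-1.6, -1.2, 3.8]], jaw=[0, 0, 0, 0, 0])

```text
time: 16.5
position: [0.3958, 0.1887, 0.1847]
ee_rot: [-3.066, -0.682, -0.006]
force: [0.8, -0.8, 1.4]
finger_gap: 0.0854
finger_force: 0.0
```

Emit:
play_rows(rotation=[[0, 0, 0], [0, 0, 0], [0, 0, 0], [0, 0, 0], [0, 0, 0]], delta_pos=[[0, -0.9, 0], [0, -1.9, 0], [0, -2.5, 0], [0, -2.5, 0], [0, -2.5, 0]], jaw=[0, 0, 0, 0, 0])

```text
time: 17.0
position: [0.3959, 0.0879, 0.1821]
ee_rot: [-3.068, -0.677, -0.001]
force: [-0.6, -0.6, -0.1]
finger_gap: 0.0856
finger_force: 0.0
```

Run:
```python
from h import *
s=ctrl.get_state();print(s['position'],s['force'])
b=grab('side');a=grab('top')
d=cv2.resize(b['color'][120:320,140:340,::-1],(400,400),interpolation=cv2.INTER_CUBIC)
c=cv2.resize(a['color'][120:220,150:250,::-1],(400,400),interpolation=cv2.INTER_CUBIC)
cv2.imwrite('pics/c10.png',np.hstack([d,c]))
h=cv2.cvtColor(b['color'],cv2.COLOR_RGB2HSV)
m=cv2.inRange(h,(0,150,80),(6,255,255))|cv2.inRange(h,(172,150,80),(180,255,255))
n,_,st,q=cv2.connectedComponentsWithStats(m)
for i in range(1,n):
    if st[i,4]>8 and 210<q[i][0]<300: print(st[i],q[i],onplane(b,[q[i]],.048)[0],onplane(b,[q[i]],.143)[0])
```

```text
[0.39585543 0.08791024 0.18210333] [-0.55256753 -0.63250326 -0.06505741]
[238  93   6   6  33] [240.45454545  95.27272727] [ 0.70434318 -0.61750864  0.048     ] [ 0.65595166 -0.45960885  0.143     ]
[219 140   5   6  20] [221.25 142.6 ] [ 0.68013583 -0.27185835  0.048     ] [ 0.63445192 -0.15261984  0.143     ]
[232 262  19   9 124] [241.32258065 265.87903226] [0.45867375 0.23578818 0.048     ] [0.43776057 0.29824598 0.143     ]
[224 367  45  17 536] [246.33955224 375.53731343] [0.37242573 0.50018264 0.048     ] [0.36115947 0.53306769 0.143     ]
```

View pics/c10.png

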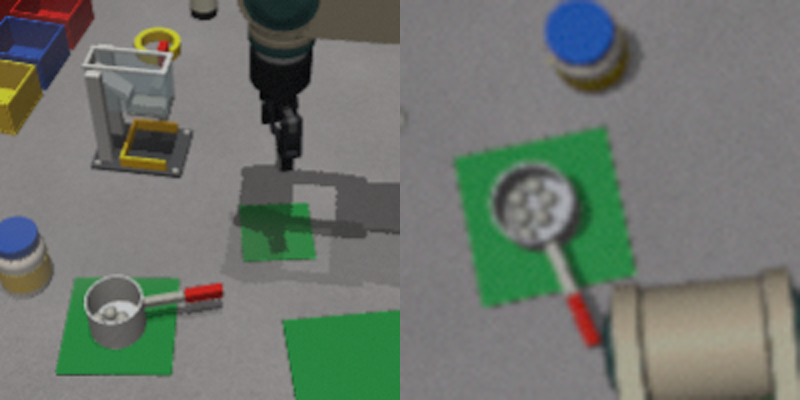

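The cup stands on the middle-sized mat at top crop (534,205), about 10 mm off centre and within tolerance. Six balls are visible in it, the shutter is closed, and the arm is clear, so I'll hand in.

```bash
python3 -c "
from rig import ctrl
print(ctrl.finish_job())"
```

```text
the job is handed in; nothing more can be done
None
```

I handed the job in at about 17 s of the 72 s limit: the cup is upright and released on the middle-sized green mat, about 10 mm off centre, with all six balls in it and the shutter fully closed; the interface gave no verdict.

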